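Catch the piece-box lid on a finger back and lay it shut

ROBOT

A 6-joint arm with a two-finger parallel gripper is mounted at the origin on the work surface. World frame = base frame: x ahead of the robot, y to its left, z up, the work surface at z = 0. Lengths are in m, angles in rad, forces in N, time in s.
With the tool pointing down it reaches from about 0.425 to 0.925 m from the base axis. Payload 12.5 kg.
Tool frame: the origin (TCP) lies midway between the tips of the shut fingers; the grasp point (between the pads) lies 19 mm behind it (r.pinch_z is the distance from the TCP to the grasp point, in m); z points along the fingers, y is the direction in which the jaws open and shut (so a half turn about z gives the same grasp; the last joint's range is limited). The gripper opens to 85 mm and grips with 20 to 120 N. Pads are 22 mm wide; open, the fingers measure 114 mm over their backs; the gripper's body (76 mm by 85 mm) begins 54 mm behind the grasp point. The pads swing forward as they close: fully open they stand 13 mm farther back than shut.
Start: joints at [-1.223, 0.491, 1.559, -0, 1.092, -0.106], TCP at [0.274, -0.562, 0.231] pointing down, gripper open.
Joint ranges: [-3.1, 3.1], [-0.84, 2.19], [0.05, 2.79], [-1.13, 4.28], [0.06, 2.93], [-2.69, 2.69]. Speed limits (rad/s): [2.22, 2.22, 2.79, 3.14, 3.14, 3.14].

INTERFACE

Orientations are given as a unit quaternion [x, y, z, w].
In Python, from workcell import r gives the robot as it stands. Calls block until the motion is done:
- r.move_pose(position, orientation): joint-space move of the TCP to a pose.
- r.move_l(position, frame=None, v=0.15, contact_N=None): straight line of the TCP; frame=None keeps the orientation; v is the mean speed in m/s. With contact_N (N) it stops when the force on the tool has changed by that much, and returns True; else False.
- r.goto_joints(angles): joint-space move.
- r.move_gripper(opening): finger opening in m; the grip force is fixed at half the most; returns when the fingers have stopped.
- r.wait(seconds).
- r.solve_ik(position, orientation): joint angles nearest the present ones, or None.
- r.state(): the state.
- r.capture(name): name is "scene" or "top" or "wrist"; returns a dict with "color" (420x560x3 uint8, red, green, blue), "fx", "fy", "cx", "cy" (pixels), "pose" (4x4, takes a point from camera to world coordinates). Camera axes: x right, y down, z forward; pixel columns grow to the right and rows downward; lengths in m; the calibration is good to about 2 mm. A picture is of the moment at which its call begins. There is no depth.
A pose or a line that the arm cannot do raises r.MotionError and nothing moves.
- r.job_done(): hands the job in, once; it reports no verdict.
Trained networks look in a picture, given as the dict that the camera call returned (one of the last four; its "shot" number tells which), for a name from the list of things; names that differ only in an ending like _2 or _b are one class to them, and where a whole thing is asked for, a point or a joint stands for the part that bears it (a point fixed in the world has none). Each returns a list of dicts, best first, with "confidence" (0 to 1); they miss things now and then, are a little off and sometimes report something else, mostly with a low value. They report only what shows in the picture. A call takes as long as a camera call.
- r.search_frame(picture, query): "bbox" ([left, top, width, height] in pixels, round what is visible of it).
- r.regions_of(picture, query): "pixels" (420x560 bool, what is visible of it) and "bbox" ([left, top, width, height] in pixels, round what is visible of it).
- r.mark_of(picture, query): "position" ([column, row] in pixels: a listed point, or the origin of a listed thing).
The state is a dict: "time_s": time; "q": joint angles; "joint_velocities": joint speeds; "effort": joint torques, N m; "position": TCP position; "tool_rot": TCP orientation; "ft_force": force on the tool from outside, world axes, zero at the start; "ft_torque": the same for the moment, N m; "finger_gap": finger opening in m.
Only numpy, scipy, OpenCV 4.12 (cv2) and the standard library are available. Lean on these libraries where they do the work, as an engineer would, in place of code of your own. Each camera call takes 0.05 s, during which the arm holds its last target.

TASK

Close the glazed lid of the walnut piece box before the board is turned: tip the lid forward, catch it on a finger as it falls, and let it down on that finger all the way, so that its lip settles on the box without a knock. Only touch the lid, never pinch it or press it hard, and leave the dishes, magnifier, inkwell, jar and brush where they are. Finish with the lid fully shut and the hand clear.

Things in the scene. Friction and masses are not known exactly. Their poses are not given: they have to be found in the camera images.
- board: round pale ash puzzle board, 740 mm across, fixed on its lazy-susan base; it does not turn in this job. Its brass crank stands outside its edge at the robot's right front, up to 130 mm above the table. Origin: centre of the underside, on the table; z up. Its flat top is 50 mm above the table; the jigsaw laid on it is under 6 mm high.
- piece_box: dark walnut box of jigsaw pieces, fastened to the board: 130 mm deep (its x), 210 mm wide (its y), 80 mm high, so its rim is 130 mm above the table. Origin: centre of its underside. Its front faces its own -x, towards the robot (turned up to 0.45 rad either way); the lid is hinged along the rear (+x) top edge. In front of it lies only flat jigsaw.
- lid_hinge (a point): middle of the hinge axis, on the box's rear top edge: 65 mm behind the box's centre (+x) and 80 mm above its underside; axes as the box's (x to the rear, y along the hinge, z up).
- lid_edge (a point): middle of the lid's free edge, on the underside face; moves with the lid. The lid is a walnut frame 12 mm thick round a glass pane, 210 mm wide, 155 mm from hinge axis to free edge; its underside plane holds the hinge axis. z: normal of its upper face; -x: from hinge to free edge. The edge rail is 47 mm deep; shut, its last 25 mm overhang the box's front as a lip with free space below.
- lid (a joint): lid angle, rad: 0 shut, 1.57 upright, 1.92 leaning back on its stop, where it starts. Mass 0.23 to 0.33 kg. The hinges drag (0.13 N m s/rad) but do not hold it: behind upright it settles back on the stop, forward of upright it falls by itself, shut 1.8 to 2.7 s after passing 1.42 rad, landing at 1.4 to 2 rad/s, a hard knock. 1 to 2 N at the free edge moves it.
- dish_a: turquoise enamel dish holding a few jigsaw pieces, 100 mm across, 22 mm high, loose on the board; origin: centre of its underside
- dish_b: second turquoise dish, same size, loose on the board; origin: centre of its underside
- inkwell: squat green glass inkwell with a brass cap, 70 mm across, 54 mm high, loose on the board; origin: centre of its underside
- varnish_jar: small jar, 52 mm across, 62 mm high, loose on the board; origin: centre of its underside
- magnifier: magnifier with a brass-rimmed lens (81 mm across) at +x and a bone handle to -x, 190 mm long, up to 16 mm high, lying loose on the board; origin: on its underside, near mid-length
- dust_brush: wooden dust brush, 155 mm long along its x, 45 mm wide, 16 mm high, lying loose on the board; origin: on its underside, near mid-length

How it is judged:
On the way, in this order (a step that is already met when the one before it is completed fails the run):
1. the lid is tipped forward past upright (value of joint lid below 1.5 rad).
2. the falling lid is caught: a finger bears it, part open, well slower than it would fall (value of joint lid between 0.12 and 0.95 rad and velocity of joint lid above -0.5 rad/s and contact force between the fingers and lid above 0.25 N), for 0.2 s.
3. the lid is down on the rim (value of joint lid below 0.02 rad), for 0.1 s.
At the end, for the whole second after the job is handed in: the lid is shut to within 0.02 rad (3 mm at the lip) and at rest, and each loose thing on the board is within 15 mm of where it stood (value of joint lid below 0.02 rad and velocity of joint lid between -0.05 and 0.05 rad/s and distance of each of dish_a, dish_b, inkwell, varnish_jar, magnifier, dust_brush from where it was at the start of the episode below 0.015 m); the robot touches nothing.
It fails at once if the lid knocks shut: it closes faster than 0.7 rad/s (about 11 cm/s at the lip) within 0.12 rad of the rim (value of joint lid below 0.12 rad and velocity of joint lid below -0.7 rad/s).
It fails at once if the lid is pinched or pressed with more than 20 N (contact force between the fingers and lid above 20 N).
It fails at once if a dish, the magnifier, the inkwell, the jar or the brush is pushed, lifted or carried more than 15 mm from its place (distance of any of dish_a, dish_b, inkwell, varnish_jar, magnifier, dust_brush from where it was at the start of the episode above 0.015 m).
It also fails if it takes over 46 s, if anything falls off the work surface, if the arm or the gripper's body presses on something with over 40 N, if the wrist force passes 120 N, or if a joint passes its speed limit or range.

## Working session

There is one attempt and no reset: what is moved stays moved. The work goes in short steps, each a Python script; the robot and the scene stay as the last script left them, time stands still between calls to the robot, and variables do not carry over. Pictures are saved under pics/ and viewed, and the job is handed in when it is done.

```bash
ls; mkdir -p pics; python3 - <<'E'
from workcell import r
import cv2
for n in ("scene","top"):
    p=r.capture(n); cv2.imwrite(f"pics/{n}0.png",p["color"][:,:,::-1]); print(n,p["fx"],p["cx"],p["cy"],p["pose"].round(3).tolist())
    for q in ["piece_box","lid_hinge","lid_edge","lid","dish_a","inkwell","varnish_jar","magnifier","dust_brush","board"]:
        try:
            print(q,[(round(m["confidence"],2),[round(float(x)) for x in m["position"]]) for m in r.mark_of(p,q)][:3])
        except Exception as e: print(q,e)
print(r.state())
E
```

```text
pics
scene 399.69605915909756 278.44491720211784 211.46198539396482 [[0.658, 0.543, -0.521, 1.081], [0.752, -0.457, 0.475, -0.444], [0.02, -0.704, -0.71, 0.782], [0.0, 0.0, 0.0, 1.0]]
piece_box [(0.55, [272, 234])]
lid_hinge [(0.95, [291, 224])]
lid_edge [(0.88, [323, 183])]
lid it knows: board, dish, dust_brush, inkwell, lid_edge, lid_hinge, magnifier, piece_box, varnish_jar
dish_a [(0.78, [237, 334]), (0.72, [170, 298]), (0.63, [301, 163])]
inkwell [(0.88, [163, 236])]
varnish_jar [(0.74, [277, 251]), (0.65, [380, 228])]
magnifier [(0.75, [355, 190])]
dust_brush [(0.75, [172, 300])]
board [(0.74, [277, 250])]
top 526.1710900779365 278.18624139747294 219.61482933514384 [[-0.006, -0.998, 0.067, 0.498], [-1.0, 0.007, 0.009, -0.004], [-0.01, -0.067, -0.998, 1.242], [0.0, 0.0, 0.0, 1.0]]
piece_box [(0.93, [286, 214])]
lid_hinge [(0.91, [281, 179])]
lid_edge [(0.91, [280, 142])]
lid it knows: board, dish, dust_brush, inkwell, lid_edge, lid_hinge, magnifier, piece_box, varnish_jar
dish_a [(0.87, [380, 143]), (0.76, [187, 276]), (0.58, [410, 213])]
inkwell [(0.8, [381, 287])]
varnish_jar [(0.92, [192, 142])]
magnifier [(0.98, [168, 201])]
dust_brush [(0.56, [410, 216])]
board [(0.32, [381, 287])]
{'time_s': 1.0, 'q': array([-1.22260480e+00,  4.90891530e-01,  1.55891088e+00, -1.84593418e-05,
        1.09169443e+00, -1.05616941e-01]), 'joint_velocities': array([-0.00265926,  0.00062075, -0.00122741, -0.0011823 , -0.00146012,
       -0.00030628]), 'effort': array([-1.11348498e-03, -6.18294668e+01, -2.61846292e+01, -1.92800130e-04,
        4.06738018e-04,  1.44460092e-06]), 'position': array([ 0.27400583, -0.56174727,  0.23132845]), 'tool_rot': array([ 9.74366535e-01,  2.24966336e-01, -2.33428906e-06,  4.85457636e-05]), 'ft_force': array([ 0.76685074,  0.00099261, -0.54140498]), 'ft_torque': array([-0.00972181, -0.02204147,  0.05750219]), 'finger_gap': 0.08510351570492636}
```

View pics/top0.png

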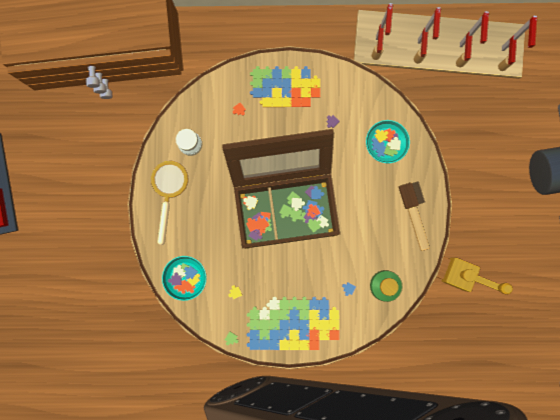

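View pics/scene0.png

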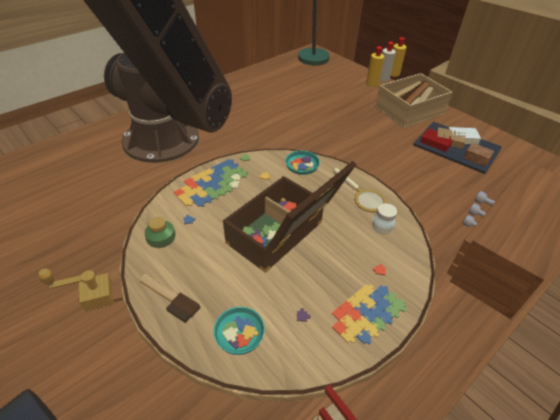

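```bash
cat > h.py <<'E'
import numpy as np
from scipy.spatial.transform import Rotation as R
def ray(p,uv):
    T=np.array(p["pose"]); d=np.array([(uv[0]-p["cx"])/p["fx"],(uv[1]-p["cy"])/p["fy"],1.])
    return T[:3,3],T[:3,:3]@d
def onz(p,uv,z):
    o,d=ray(p,uv); return o+d*(z-o[2])/d[2]
def tri(ps,uvs):
    A=np.zeros((3,3));b=np.zeros(3)
    for p,uv in zip(ps,uvs):
        o,d=ray(p,uv);d=d/np.linalg.norm(d);M=np.eye(3)-np.outer(d,d);A+=M;b+=M@o
    X=np.linalg.solve(A,b)
    return X
E
python3 - <<'E'
from workcell import r
from h import *
import cv2
s=r.capture("scene");t=r.capture("top")
m=lambda p,q:r.mark_of(p,q)[0]["position"]
for q in ["piece_box","lid_hinge","lid_edge"]:
    a,b=m(s,q),m(t,q); print(q,a,b,tri([s,t],[a,b]).round(4), onz(t,b,{"piece_box":.05,"lid_hinge":.13,"lid_edge":.2757}[q]).round(4))
for q in ["dish_a","inkwell","varnish_jar","magnifier","dust_brush"]:
    print(q,[(round(k["confidence"],2),onz(t,k["position"],.05).round(3).tolist()) for k in r.mark_of(t,q)])
c=t["color"][120:260,210:350]; cv2.imwrite("pics/crop.png",cv2.resize(c,(700,700),interpolation=cv2.INTER_CUBIC)[:600,:,::-1])
c=s["color"][150:280,210:370]; cv2.imwrite("pics/crops.png",cv2.resize(c,None,fx=4.5,fy=4.5,interpolation=cv2.INTER_CUBIC)[:,:,::-1])
E
```

```text
piece_box [273.6, 232.6] [285.3, 211.6] [ 0.5945 -0.0113  0.053 ] [ 0.5965 -0.0091  0.05  ]
lid_hinge [297.1, 224.0] [281.9, 180.1] [ 0.6577 -0.0016  0.1288] [ 0.6572 -0.002   0.13  ]
lid_edge [321.3, 185.6] [279.8, 140.1] [0.711  0.0013 0.2779] [0.7113 0.0011 0.2757]
dish_a [(0.7, [0.447, 0.221, 0.05]), (0.67, [0.748, -0.234, 0.05])]
inkwell [(0.94, [0.428, -0.225, 0.05])]
varnish_jar [(0.76, [0.753, 0.212, 0.05])]
magnifier [(0.69, [0.616, 0.262, 0.05])]
dust_brush [(0.96, [0.592, -0.296, 0.05])]
```

View pics/crop.png

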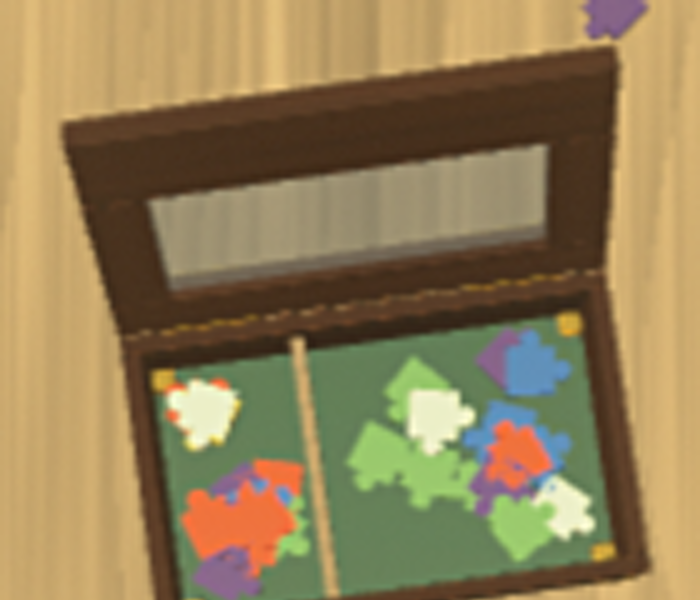

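View pics/crops.png

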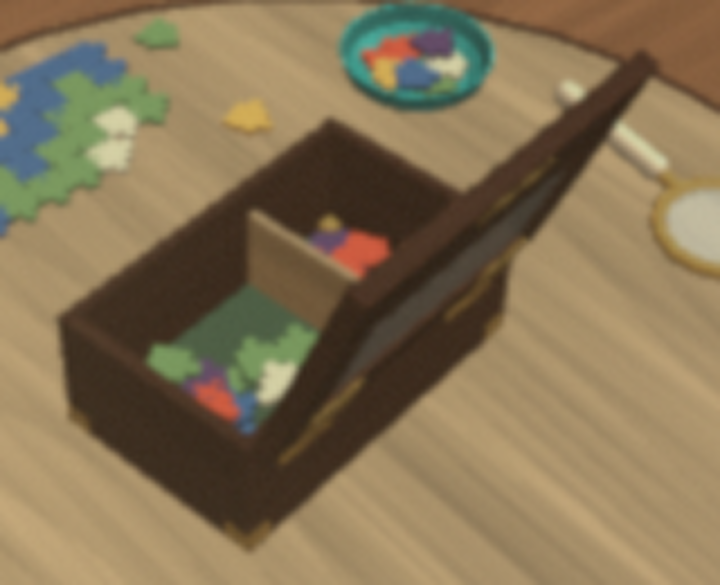

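```bash
python3 - <<'E'
from workcell import r
from h import *
t=r.capture("top")
P=lambda u,v,z:onz(t,(u,v),z)[:2]
fl=P(244,248,.13);fr=P(339.6,234.4,.13);rl=P(234.5,187,.13);rr=P(331,174.5,.13)
el=P(210+65/5,120+128/5,.28);er=P(210+615/5,120+50/5,.28)
for a,b in((fl,fr),(rl,rr),(el,er)):
    d=a-b; print(a.round(3),b.round(3),np.linalg.norm(d).round(4),np.arctan2(-d[0],d[1]).round(4),((a+b)/2).round(4))
print(np.linalg.norm(fl-rl),np.linalg.norm(fr-rr))
h=np.array([.6572,-.002])
yaw=.145; X=np.array([np.cos(yaw),np.sin(yaw),0]);Y=np.array([-np.sin(yaw),np.cos(yaw),0]);Z=np.array([0,0,1.])
H=np.array([.6572,-.002,.13])
q0=r.state()["q"]
# tool from side s, tilt a downward, jaws rotated to angle phi in plane
for side in(1,-1):
  for a in (0,.3,.6,.9):
    row=[]
    for th in (1.92,1.5,1,.5,0):
      u=-np.cos(th)*X+np.sin(th)*Z; n=np.sin(th)*X+np.cos(th)*Z  # n: upper/back normal
      for off in (0.03,):
        d=-side*Y*np.cos(a)-Z*np.sin(a)
        # tilt within lid frame otherwise
        n2=n-d*(n@d); n2/=np.linalg.norm(n2)
        for sg in(1,-1):
          y=sg*n2; x=np.cross(y,d)
          q=R.from_matrix(np.c_[x,y,d]).as_quat()
          p=H+.148*u+n*off+side*Y*.075
          s=r.solve_ik(p,q); row.append(None if s is None else s.round(2).tolist())
    print(side,a); [print("   ",x) for x in row]
E
```

```text
[0.513 0.079] [ 0.541 -0.123] 0.2039 0.1351 [ 0.5271 -0.0221]
[0.643 0.099] [ 0.668 -0.107] 0.2071 0.1225 [ 0.6558 -0.0038]
[0.701 0.106] [ 0.729 -0.097] 0.2057 0.1346 [0.7147 0.0044]
0.13132258460711604 0.12868970904762803
1 0
    None
    None
    None
    None
    None
    None
    None
    None
    None
    None
1 0.3
    None
    None
    None
    None
    None
    None
    None
    None
    None
    None
1 0.6
    [0.31, 0.75, 1.28, -0.96, 1.44, 0.18]
    None
    [0.32, 0.65, 1.43, -0.96, 1.42, 0.58]
    [0.32, 0.65, 1.43, -0.96, 1.42, -2.56]
    [0.35, 0.57, 1.64, -0.97, 1.37, 1.12]
    [0.35, 0.57, 1.64, -0.97, 1.37, -2.02]
    [0.37, 0.55, 1.82, -0.99, 1.29, 1.77]
    [0.37, 0.55, 1.82, -0.99, 1.29, -1.37]
    [0.38, 0.63, 1.94, -1.04, 1.19, 2.53]
    [0.38, 0.63, 1.94, -1.04, 1.19, -0.61]
1 0.9
    [0.24, 0.69, 1.26, -0.69, 1.34, 0.09]
    None
    [0.25, 0.58, 1.41, -0.69, 1.31, 0.39]
    None
    [0.26, 0.49, 1.61, -0.71, 1.23, 0.81]
    [0.26, 0.49, 1.61, -0.71, 1.23, -2.33]
    [0.28, 0.46, 1.81, -0.76, 1.12, 1.41]
    [0.28, 0.46, 1.81, -0.76, 1.12, -1.73]
    [0.28, 
[... 880 characters left out ...]
.79, -0.74]
    [-0.46, 0.76, 1.2, 0.77, 1.79, 2.4]
    [-0.52, 0.68, 1.41, 0.72, 1.74, -1.29]
    [-0.52, 0.68, 1.41, 0.72, 1.74, 1.85]
    [-0.58, 0.66, 1.58, 0.67, 1.65, -1.93]
    [-0.58, 0.66, 1.58, 0.67, 1.65, 1.22]
    [-0.61, 0.72, 1.69, 0.64, 1.53, -2.63]
    [-0.61, 0.72, 1.69, 0.64, 1.53, 0.51]
-1 0.9
    [-0.36, 0.78, 1.06, 0.58, 1.65, -0.35]
    None
    [-0.4, 0.68, 1.22, 0.56, 1.62, -0.67]
    [-0.4, 0.68, 1.22, 0.56, 1.62, 2.47]
    [-0.46, 0.59, 1.43, 0.54, 1.55, -1.11]
    [-0.46, 0.59, 1.43, 0.54, 1.55, 2.03]
    [-0.51, 0.56, 1.61, 0.52, 1.44, -1.7]
    [-0.51, 0.56, 1.61, 0.52, 1.44, 1.44]
    [-0.55, 0.61, 1.74, 0.52, 1.3, -2.54]
    [-0.55, 0.61, 1.74, 0.52, 1.3, 0.61]
```

```bash
python3 - <<'E'
from workcell import r
from h import *
import cv2
r.move_pose(*pose(1.92,.024,back=.12)); print(r.state()["time_s"])
r.move_gripper(.06)
s=r.state();print(s["time_s"],s["finger_gap"],s["position"],s["ft_force"])
for n in("scene","top"):
    cv2.imwrite(f"pics/{n}1.png",r.capture(n)["color"][:,:,::-1])
E
```

```text
3.8417
4.2167 0.06023285530733191 [ 0.73749228 -0.17780408  0.31007401] [ 0.33172462 -0.04486109  0.11268856]
```

View pics/scene1.png

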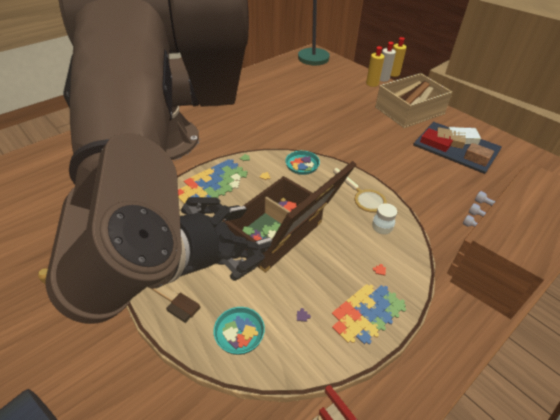

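View pics/top1.png

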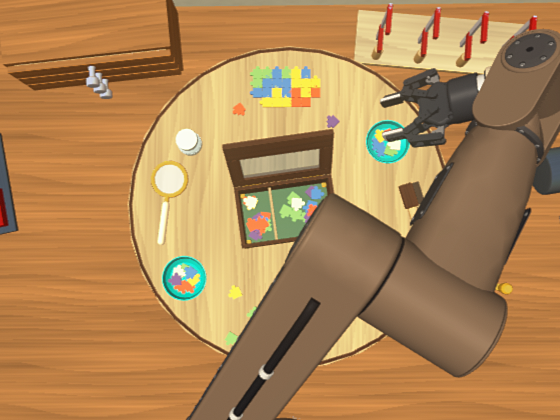

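```bash
python3 - <<'E'
from workcell import r
from h import *
import cv2
p,q=pose(1.92,.028,back=.045)
print(r.move_l(p,frame=q,v=.12,contact_N=4)); s=r.state();print(s["time_s"],s["position"]-p,s["ft_force"])
t=r.capture("top")
c=t["color"][80:220,200:400]; cv2.imwrite("pics/top2.png",cv2.resize(c,None,fx=4,fy=4,interpolation=cv2.INTER_CUBIC)[:,:,::-1])
t=r.capture("scene")
c=t["color"][140:290,170:370]; cv2.imwrite("pics/scene2.png",cv2.resize(c,None,fx=4,fy=4,interpolation=cv2.INTER_CUBIC)[:,:,::-1])
E
```

```text
False
5.0833 [ 0.00015996 -0.0004998   0.00039231] [ 0.1780222  -0.34288348  0.63972703]
```

View pics/top2.png

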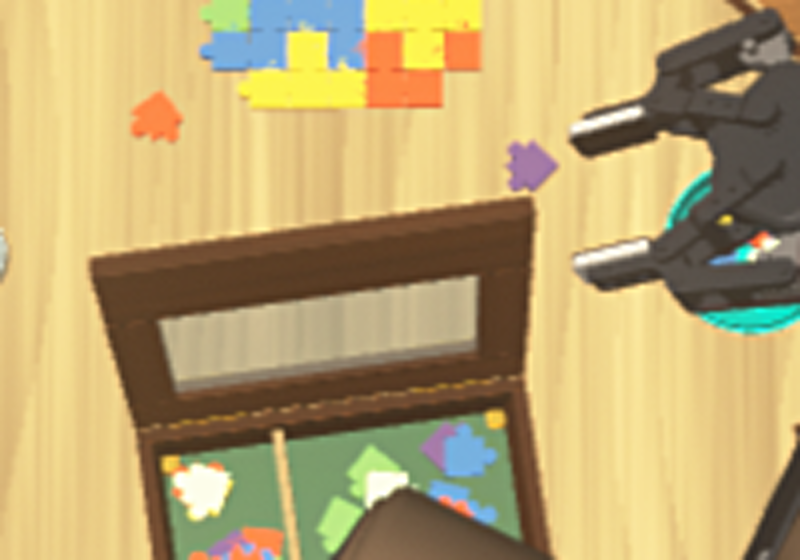

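View pics/scene2.png

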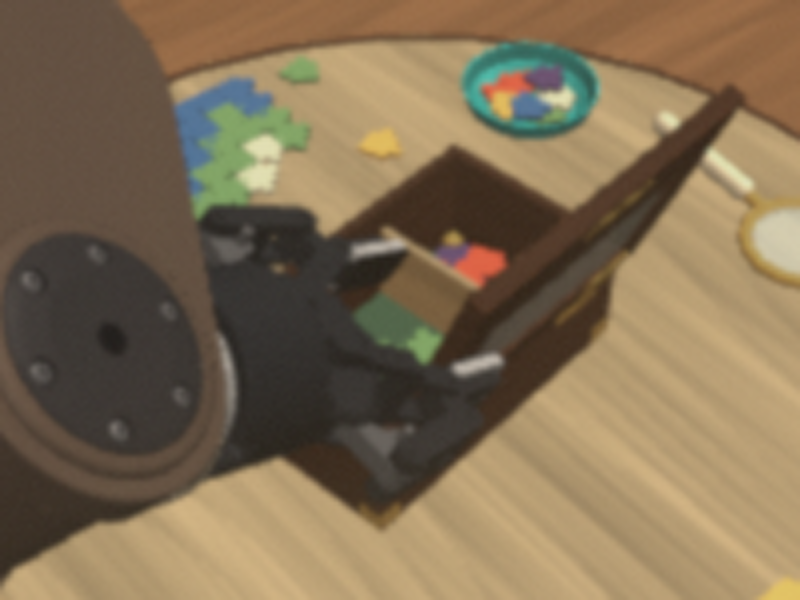

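```bash
python3 - <<'E'
from workcell import r
from h import *
import cv2
def go(th,f,v,**k):
    p,q=pose(th,f,**k); c=r.move_l(p,frame=q,v=v,contact_N=8); s=r.state(); print(th,c,round(s["time_s"],2),(s["position"]-p).round(4),s["ft_force"].round(2)); return c
go(1.92,.028,.08)
for th in (1.75,1.6,1.45,1.3,1.2): 
    if go(th,.028,.06): break
r.wait(.8); print(r.state()["ft_force"].round(2),r.state()["time_s"])
for n in("scene","top"):
    cv2.imwrite(f"pics/{n}3.png",r.capture(n)["color"][:,:,::-1])
E
```

```text
1.92 False 5.9 [ 0.0001 -0.      0.0002] [ 0.26 -0.53  0.79]
1.75 False 6.47 [ 0.0003 -0.0003  0.0002] [ 0.47  0.03 -0.2 ]
1.6 False 6.99 [ 0.0003 -0.     -0.    ] [ 0.28 -0.73 -0.17]
1.45 False 7.52 [ 0.0004  0.     -0.    ] [ 0.27  0.07 -0.31]
1.3 False 8.04 [ 0.0004 -0.      0.0001] [-0.12 -0.65 -1.08]
1.2 False 8.44 [ 0.0004 -0.      0.0002] [ 0.61 -1.73  0.29]
[-0.17  0.25 -0.36] 9.2417
```

View pics/scene3.png

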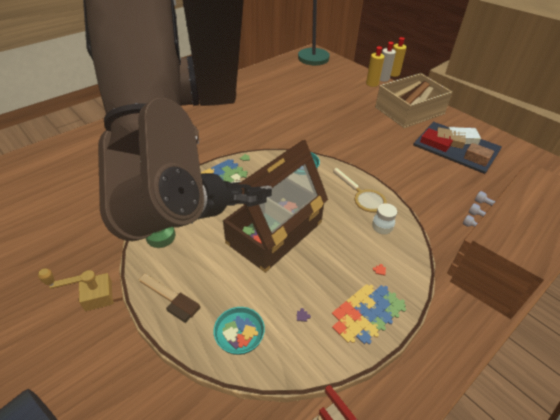

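View pics/top3.png

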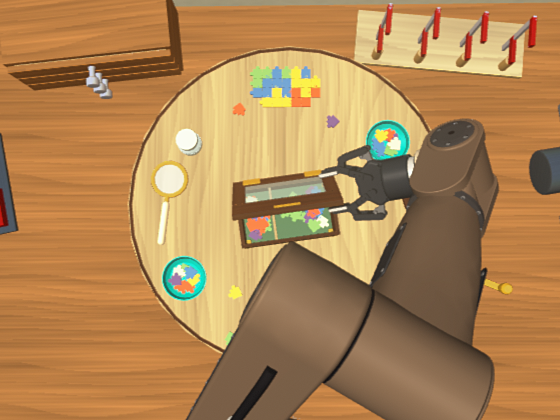

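```bash
python3 - <<'E'
from workcell import r
from h import *
import cv2
def go(th,f,v,**k):
    p,q=pose(th,f,**k); c=r.move_l(p,frame=q,v=v,contact_N=8); s=r.state(); print(th,c,round(s["time_s"],2),(s["position"]-p).round(4),s["ft_force"].round(2)); return c
ok=True
for th,f in ((1.05,.015),(.9,.005),(.75,.0),(.6,0)):
    if go(th,f,.06): break
r.wait(.7); print(r.state()["ft_force"].round(2),r.state()["time_s"])
for n in("scene","top"):
    c=r.capture(n)["color"][110:290,170:370]; cv2.imwrite(f"pics/{n}4.png",cv2.resize(c,None,fx=3.3,fy=3.3,interpolation=cv2.INTER_CUBIC)[:,:,::-1])
E
```

```text
1.05 False 9.65 [ 0.0001 -0.0001  0.0001] [ 0.14  0.01 -0.48]
0.9 False 10.01 [ 0.0004 -0.0001  0.0002] [-0.93  0.89 -0.96]
0.75 False 10.45 [ 0.0005 -0.0001  0.0002] [-0.61 -0.36 -1.08]
0.6 False 10.97 [ 0.0004 -0.      0.0003] [-0.4   0.75 -0.49]
[-0.14  0.17 -0.8 ] 11.675
```

View pics/scene4.png

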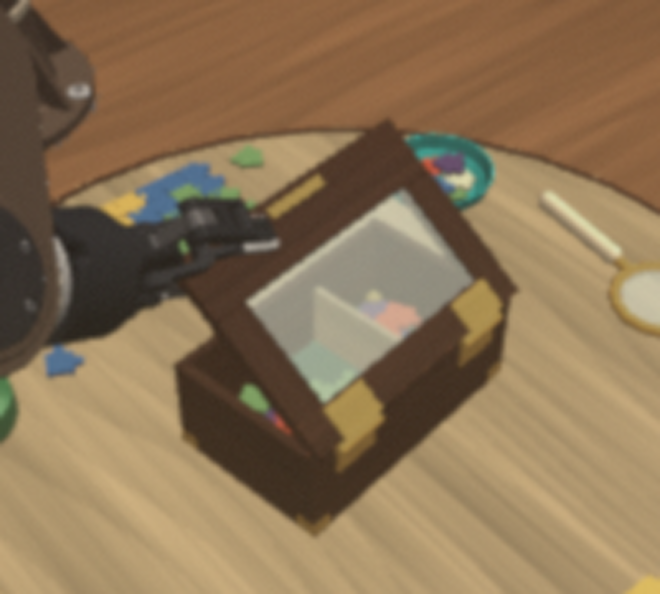

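View pics/top4.png

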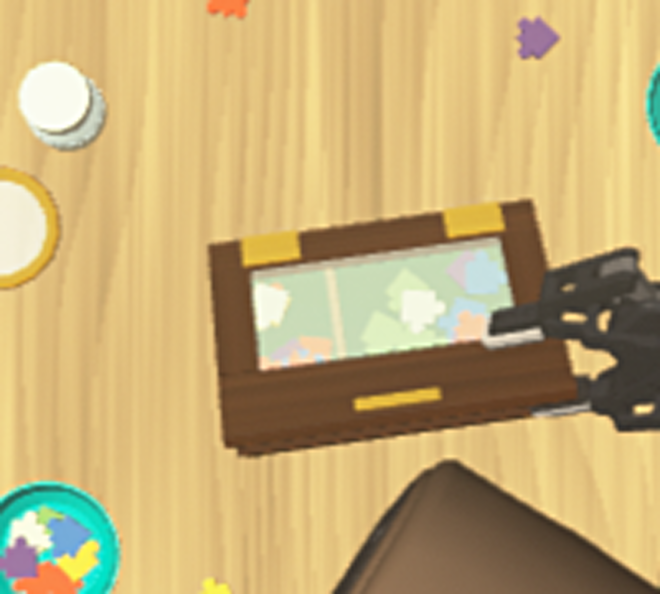

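```bash
python3 - <<'E'
from workcell import r
from h import *
import cv2
def go(th,f,v,**k):
    p,q=pose(th,f,rr=.147,**k); c=r.move_l(p,frame=q,v=v,contact_N=6); s=r.state(); print(th,f,c,round(s["time_s"],2),(s["position"]-p).round(4),s["ft_force"].round(2)); return c
for th,f,v in ((.45,0,.05),(.3,0,.04),(.2,0,.03),(.1,0,.03),(.04,0,.02),(0,0,.015),(0,.004,.01),(0,.008,.01)):
    if go(th,f,v): break
r.wait(.4); print(r.state()["ft_force"].round(2),r.state()["time_s"])
for n in("scene","top"):
    c=r.capture(n)["color"][110:290,170:370]; cv2.imwrite(f"pics/{n}5.png",cv2.resize(c,None,fx=3.3,fy=3.3,interpolation=cv2.INTER_CUBIC)[:,:,::-1])
E
```

```text
0.45 0 False 12.38 [ 0.0001 -0.      0.0002] [-1.1  -0.91 -1.13]
0.3 0 False 13.09 [ 0.0002 -0.      0.0002] [-0.22  0.04 -1.38]
0.2 0 False 13.74 [ 0.0001 -0.      0.0001] [-0.19  0.04 -0.88]
0.1 0 False 14.38 [ 0.  0. -0.] [-0.1  0.6 -1.2]
0.04 0 False 14.97 [ 0.     -0.     -0.0001] [-0.65 -0.51 -1.1 ]
0 0 False 15.52 [-0.      0.     -0.0001] [-0.66 -0.58 -1.61]
0 0.004 False 16.07 [0. 0. 0.] [ 0.56  0.39 -0.62]
0 0.008 False 16.62 [-0.     -0.     -0.0001] [0.32 0.1  0.54]
[-0.82  0.35 -0.12] 17.0167
```

View pics/scene5.png

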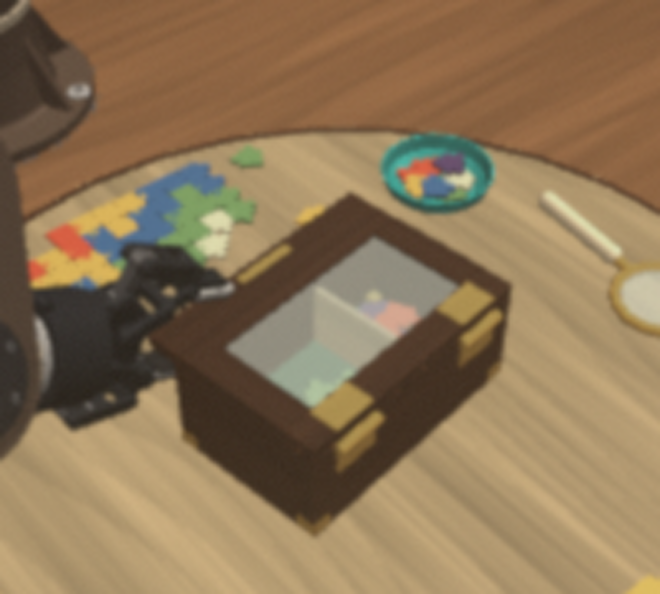

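View pics/top5.png

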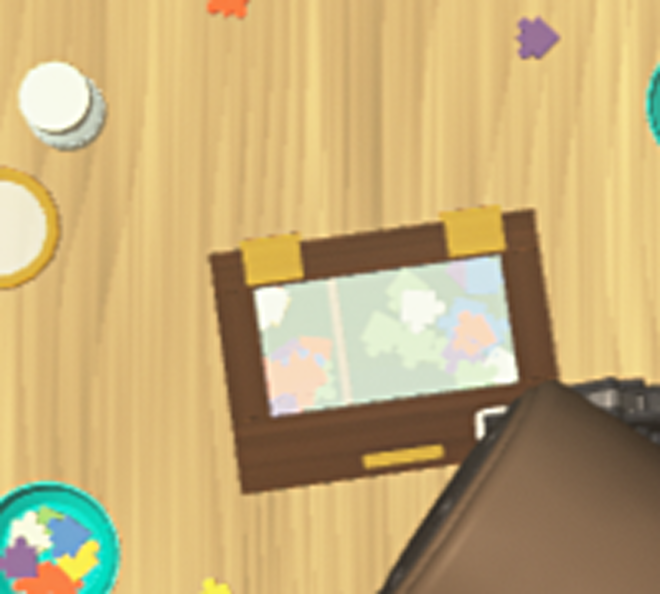

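```bash
python3 - <<'E'
from workcell import r
from h import *
import cv2
def go(th,f,v,c=5,**k):
    p,q=pose(th,f,rr=.147,**k); c=r.move_l(p,frame=q,v=v,contact_N=c); s=r.state(); print(f,c,round(s["time_s"],2),(s["position"]-p).round(4),s["ft_force"].round(2)); return c
if not go(0,.012,.01) and not go(0,.012,.05,back=.05) :
    go(0,.012,.12,c=8,back=.15)
    p=r.state()["position"]; r.move_l(p+np.array([0,-.1,.1]),v=.15)
r.wait(.3); print(r.state()["ft_force"].round(2),r.state()["time_s"])
s=r.capture("scene");t=r.capture("top")
for q in ["lid_edge","lid_hinge"]:
    k=[r.mark_of(x,q) for x in(s,t)]
    if all(k): print(q,tri([s,t],[x[0]["position"] for x in k]).round(4))
for q in ["dish_a","inkwell","varnish_jar","magnifier","dust_brush"]:
    print(q,[(round(k["confidence"],2),onz(t,k["position"],.05).round(3).tolist()) for k in r.mark_of(t,q)])
for n,x in(("scene",s),("top",t)): cv2.imwrite(f"pics/{n}6.png",x["color"][:,:,::-1])
c=s["color"][150:280,190:370]; cv2.imwrite("pics/crop6.png",cv2.resize(c,None,fx=4.4,fy=4.4,interpolation=cv2.INTER_CUBIC)[:,:,::-1])
E
```

```text
0.012 False 17.67 [-0.     -0.     -0.0001] [ 0.2   0.02 -0.52]
0.012 False 18.82 [-0.0001  0.0002 -0.0001] [0.64 0.31 0.44]
0.012 False 19.8 [-0.0002  0.0005 -0.0003] [-0.51  0.48  0.06]
[0.06 0.33 0.42] 21.1917
lid_edge [ 0.5099 -0.0226  0.1333]
lid_hinge [ 6.551e-01 -3.000e-04  1.276e-01]
dish_a [(0.64, [0.749, -0.232, 0.05]), (0.62, [0.457, 0.216, 0.05])]
inkwell [(0.75, [0.429, -0.222, 0.05]), (0.7, [0.672, 0.0, 0.05])]
varnish_jar [(0.75, [0.509, -0.019, 0.05]), (0.57, [0.754, 0.203, 0.05])]
magnifier [(0.9, [0.62, 0.257, 0.05])]
dust_brush [(0.91, [0.593, -0.294, 0.05])]
```

View pics/crop6.png

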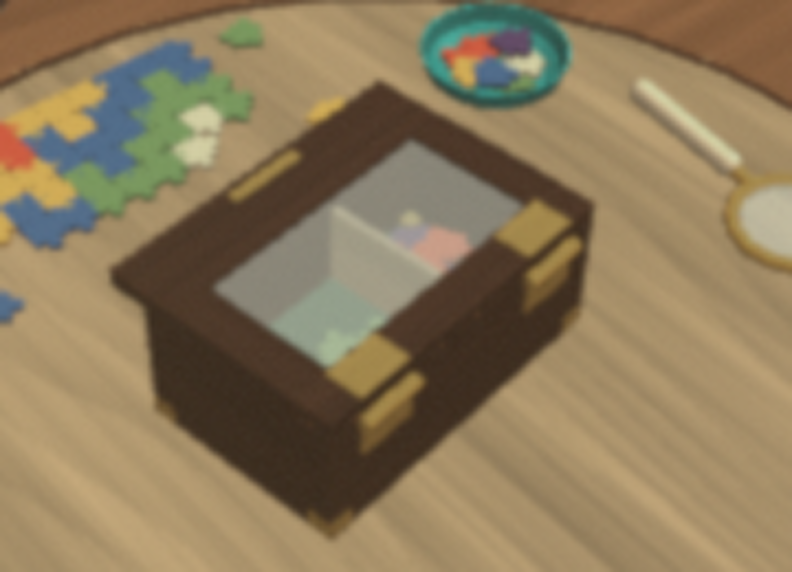

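View pics/top6.png

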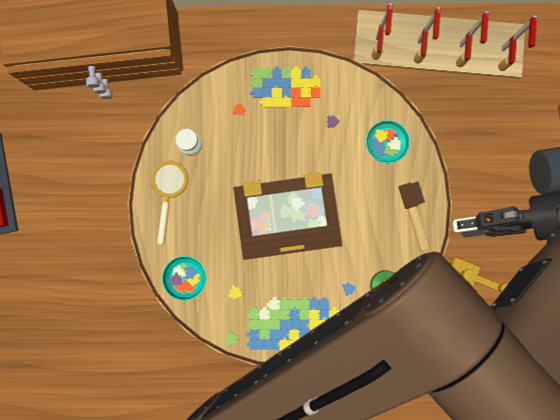

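The lid is flush on the rim in both views, the hand is clear at the right, and every loose thing is where it stood. I'm handing the job in.

```bash
python3 - <<'E'
from workcell import r
r.job_done(); print(r.state()["time_s"])
E
```

```text
the job is handed in; nothing more can be done
the job is handed in; nothing more can be done
```

The lid is shut and the hand is clear. I handed the job in at about 21 s of the 46 s allowed; no verdict was reported.

**What I did:** I brought the open fingers in from the right side, one behind the lid and one in front, never closing on it. The rear finger tipped the lid past upright and the front finger caught it. I held it still for 0.7 s at about 0.6 rad, then let it down on that finger at about 0.3 rad/s, slower still near the rim. I then dropped the finger 12 mm clear and drew it out sideways.

**Last checks:**
- **Force:** the wrist force stayed below about 2.5 N at the readings taken after each move. It showed no load on the finger once the lid was down.
- **Lid shut:** the lid looked flush on the rim in both camera views. The networks put its edge at z = 0.133 m and the hinge at 0.128 m. That 5 mm difference is more than the 3 mm limit, but about what these measurements scatter by, so "shut" rests on the pictures and the unloaded finger.
- **Loose things:** the inkwell, magnifier, brush and one dish were re-found within about 7 mm of their first measured positions. The second dish came out about 11 mm off and the jar about 9 mm off. Both look unmoved in the pictures, and the hand never went near them.
- **False detections:** the networks also reported a "jar" and an "inkwell" on the lid itself, which I rejected by looking at the pictures.

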